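# Close up the tube blocks in a dry-block heater

### The arm

A 7-joint arm with a two-finger parallel gripper is mounted at the origin on the work surface. World frame = base frame: x ahead of the robot, y to its left, z up, the work surface at z = 0. Lengths are in m, angles in rad, forces in N, time in s.
With the tool pointing down it reaches from about 0.425 to 0.925 m from the base axis. Payload 6.8 kg.
Tool frame: the origin (TCP) lies at the very end of the fingers, on their centre line; the grasp point (between the pads) lies 19 mm behind it; z points along the fingers, y is the line along which they close (so a half turn about z gives the same grasp; the last joint's range is limited). The gripper opens to 85 mm and grips with 20 to 120 N. Pads are 22 mm wide; open, the fingers measure 114 mm over their backs; the gripper's body (76 mm by 85 mm) begins 54 mm behind the grasp point. The pads swing forward as they close: fully open they stand 13 mm farther back than shut.
Start: joints at [1.234, 0.477, 0.022, 1.555, -0.011, 1.109, -0.083], TCP at [0.153, -0.657, 0.231] pointing down, gripper open.
Joint ranges: [-2.96, 2.96], [-0.34, 2.1], [-1.41, 1.46], [0.24, 2.44], [-1.37, 4.51], [0.17, 1.92], [-2.96, 2.96]. Speed limits (rad/s): [2.39, 2.39, 3.14, 3.14, 3.14, 3.14, 3.14].

### API

Orientations are given as a unit quaternion [w, x, y, z].
In Python, from station import bot gives the robot as it stands.
- The arm moves only by the tool jog_arm, never from a script. Its argument "motion" is a list of rows, each a list of 7 numbers: the turn, a rotation vector about the tool's x, y, z in rad, then the shift along the tool's x, y, z in mm, then the finger opening in mm, from 0 to 85.4. A call has 1 to 10 rows; each row is the pose to reach, as a shift and turn from the pose commanded when the call began, along the tool's axes at that moment; what a row does not reach only later rows make up. A row lasts 1/8 s, in which the tool goes at most 62.5 mm and 10.7 degrees, less where a joint would pass 70% of its speed; a pose out of reach is approached as far as the arm can. A call with a gripper value outside its range is refused whole. The fingers move at their own pace and stop on an object; "grip_force" is the grip in N (left out, the last holds). Time passes only in rows, so rows that repeat a pose let the fingers close. It gives the time, the measured TCP pose, the force, the opening and the grip force at its end, in the units of the state.
- bot.get_obs(): the state, without advancing time (a new reading comes with each control period).
- bot.read_camera(name): name is "scene" or "top" or "wrist"; returns a dict with "pixels" (420x560x3 uint8, red, green, blue), "camera_matrix" (3x3 intrinsics, pixels), "distortion" ([k1, k2, p1, p2, k3] as OpenCV has them; the pictures are not rectified), "T" (4x4, takes a point from camera to world coordinates); the wrist camera has in their place "tool_from_camera" (4x4, takes a point from camera to tool coordinates, whose origin is the TCP and whose axes are the flange's). Camera axes: x right, y down, z forward; pixel columns grow to the right and rows downward; lengths in m; the calibration is good to about 2 mm. A picture is of the moment at which its call begins: read the wrist's pose just before it. There is no depth.
- bot.hand_in(): hands the job in; it is judged then, once.
Trained networks look in a picture, given as the dict that the camera call returned (one of the last four; its "shot" number tells which), for a name from the list of things; names that differ only in an ending like _2 or _b are one class to them, and where a whole thing is asked for, a point or a joint stands for the part that bears it (a point fixed in the world has none). Each returns a list of dicts, best first, with "score" (0 to 1); they miss things now and then, are a little off and sometimes report something else, mostly with a low value. They report only what shows in the picture. A call takes as long as a camera call. They do not tell look-alikes from the thing itself.
- bot.spot_in(thing, picture): "xy" ([column, row] in pixels, amid what is visible of it).
- bot.tip_of(thing, picture): "xy" ([column, row] in pixels: a listed point, or the origin of a listed thing).
The state is a dict: "t": time; "q": joint angles; "joint_vel": joint speeds; "joint_torque": joint torques, N m; "eef_pos": TCP position; "tool_rot": TCP orientation; "contact_force": force on the tool from outside, world axes, zero at the start; "torque": the same for the moment, N m; "gripper_width": opening from 0.0 (shut) to 1.0 (fully open); "grasp_force": force on a finger pad.
Only numpy, scipy, OpenCV 4.12 (cv2) and the standard library are available. Lean on these libraries where they do the work, as an engineer would, in place of code of your own. Each camera call takes 0.05 s, during which the arm holds its last target. There are 200 camera calls.

### The job

Put the loose silver tube block on the heater's dark plate, wells up, and butt it end to end, flush against the silver block already there, so that no gap is left and the two stand in one straight row along the back ledge; swing the orange keeper fully closed across the open end of the row. Set the block down rather than dropping it, keep the other silver block where it is against the end stop, and leave the blue block and the brown bottle alone.

Things in the scene. Friction and masses are not known exactly. Their poses are not given: they have to be found in the camera images.
- heater: Grey heater fixed to the bench, 190 x 310 x 60 mm high. Origin: centre of underside; x to its back, y to its left. Dark plate on top at z = 60 mm. Steel back ledge 10 mm high, face at x = 36 mm, y -33 to 117 mm. Steel end stop 30 mm high, face at y = 115.5 mm. Row of blocks along y: seated block at the stop, then the loose block's place (about x = 10, y = 2 mm), then the keeper.
- loose_block: Silver aluminium tube block on the bench, no tubes: 50 (x) x 75 (y) x 45 mm high, 15 small dark wells on top, 0.3 to 0.5 kg. Origin: centre of underside; both ways round are alike; end faces at y = +-37.5 mm. Starts in either of two places right of the heater, the blue block in the other.
- seated_block: Same silver block, already on the plate, five coloured tube caps standing 6 mm above its top; not fixed, resting within about 2 mm of the end stop and back ledge. Origin: centre of underside, axes parallel to the heater's. The loose block's centre belongs 75 mm from this one along -y, at the same x.
- keeper (a joint): Orange swing keeper: bar 106 mm long, 10 thick, 16 high (68 to 84 mm above the bench) on an upright pivot at the plate's back right. 0: open, points to heater -y (right); 1.571: fully closed, points to -x (front) across the row's end, 4 mm clear of a flush block. Grows clockwise from above; starts at 0 to 0.4; turns lightly and stays where left.
- keeper_knob (a point): Top centre of the keeper's black upright knob, 14 mm across, standing 36 mm above the bar (84 to 120 mm above the bench), 100 mm from the pivot axis; pinch it or push it sideways along its arc.
- keeper_hinge (a point): Point on the keeper's upright pivot axis, 88 mm above the bench (heater x = 46, y = -47 mm).
- blue_block: Blue block of the same size, with 6 large wells, on the bench; belongs to another heater: leave alone. Origin: centre of its underside.
- reagent_bottle: Brown glass bottle with a white cap, 64 mm across, 150 mm high, at the back right; leave alone. Origin: centre of its underside.
Things that resemble listed ones, but are neither listed nor needed, are in the scene too. What is shaped like the loose_block but red or yellow is not meant. Leave any red look-alike of the seated_block alone.

How it is judged:
By the outcome, as a careful person would: the job done as asked, in the order asked, and still so for the second after the job is handed in, with the robot touching nothing.
It also fails if it takes over 58 s, if anything falls off the work surface, if the arm or the gripper's body presses on something with over 40 N, if the wrist force passes 120 N, or if a joint passes its speed limit or range.

## Working session

There is one attempt and no reset: what is moved stays moved. The work goes in short steps, Python scripts to look and compute and a tool call to move; the robot and the scene stay as the last step left them, time stands still between calls to the robot, and variables do not carry over. Pictures are saved under pics/ and viewed, at most 10 in all, crops included, and the job is handed in when it is done.

Besides the shell and the picture viewer there is one more tool, called as name(argument=value, ...), one argument or row to a line, values as JSON. jog_arm: Moves the arm, as the interface text tells. Its arguments: {"type":"object","properties":{"motion":{"type":"array"},"grip_force":{"type":"number"}},"required":["motion"]}

```bash
ls; mkdir -p pics; cat > h.py <<'E'
import numpy as np, cv2
from station import bot
from scipy.spatial.transform import Rotation as R
def cam(name):
    o=bot.get_obs(); p=bot.read_camera(name)
    if 'T' not in p:
        M=np.eye(4); w,x,y,z=o['tool_rot']; M[:3,:3]=R.from_quat([x,y,z,w]).as_matrix(); M[:3,3]=o['eef_pos']
        p['TT']=M@np.array(p['tool_from_camera'])
    else: p['TT']=np.array(p['T'])
    return p
def ray(p,uv,z):
    n=cv2.undistortPoints(np.array([[uv]],float),np.array(p['camera_matrix']),np.array(p['distortion']))[0,0]
    d=p['TT'][:3,:3]@[n[0],n[1],1]; c=p['TT'][:3,3]
    return c+d*(z-c[2])/d[2]
def proj(p,X):
    Ti=np.linalg.inv(p['TT']); 
    return cv2.projectPoints(np.array(X,float).reshape(-1,1,3),cv2.Rodrigues(Ti[:3,:3])[0],Ti[:3,3],np.array(p['camera_matrix']),np.array(p['distortion']))[0][:,0]
def save(p,n,crop=None,s=1):
    im=p['pixels'][:,:,::-1]
    if crop: a,b,c,d=crop; im=im[b:d,a:c]
    cv2.imwrite('pics/'+n+'.png',cv2.resize(im,None,fx=s,fy=s,interpolation=cv2.INTER_CUBIC))
E
python3 - <<'E'
from h import *
np.set_printoptions(precision=4,suppress=True)
print(bot.get_obs())
a=cam('top'); save(a,'top1',s=1.4)
b=cam('scene'); save(b,'scene1',s=1.4)
for nm,p in(('top',a),('scene',b)):
  print(nm,p['TT'][:3,3])
  for t,z in (('heater',0),('loose_block',0),('seated_block',.06),('keeper_knob',.12),('keeper_hinge',.088),('blue_block',0),('reagent_bottle',0)):
    print(t,[(np.round(d['xy']),round(d['score'],2),ray(p,d['xy'],z)[:2]) for d in bot.tip_of(t,p)[:4]])
E
```

```text
pics
{'t': 0.0, 'q': array([ 1.2339,  0.4778,  0.0224,  1.5565, -0.0115,  1.1093, -0.0831]), 'joint_vel': array([-0.0011,  0.0006, -0.001 ,  0.0009, -0.001 ,  0.0007,  0.0007]), 'joint_torque': array([ -0.0005, -59.6444,   1.607 , -28.1205,   0.0123,   0.0093,
        -0.    ]), 'eef_pos': array([ 0.1529, -0.6568,  0.2303]), 'tool_rot': array([-0.0009,  0.9935,  0.1141, -0.0002]), 'contact_force': array([0.2049, 0.0069, 0.3526]), 'torque': array([ 0.0657,  0.0245, -0.021 ]), 'grasp_force': 0.0, 'gripper_width': 1.0001586491268943}
top [0.4406 0.024  1.0315]
heater [(array([220., 226.]), 0.7, array([0.5317, 0.1705]))]
loose_block [(array([364., 251.]), 0.94, array([ 0.4635, -0.1725])), (array([333., 298.]), 0.92, array([ 0.3533, -0.0941])), (array([386., 210.]), 0.81, array([ 0.5596, -0.228 ])), (array([241., 203.]), 0.21, array([0.5858, 0.1186]))]
seated_block [(array([119., 194.]), 0.79, array([0.6041, 0.3903])), (array([188., 208.]), 0.63, array([0.5676, 0.2358]))]
keeper_knob [(array([282., 219.]), 0.53, array([0.531 , 0.0225]))]
keeper_hinge [(array([241., 199.]), 0.53, array([0.
[... 183 characters left out ...]
 array([ 0.4572, -0.1684]))]
scene [1.2336 0.7575 1.1911]
heater [(array([318., 257.]), 0.82, array([0.5356, 0.1766]))]
loose_block [(array([292., 178.]), 0.91, array([ 0.3576, -0.0982])), (array([256., 184.]), 0.9, array([ 0.458 , -0.1634])), (array([218., 188.]), 0.89, array([ 0.5577, -0.2357]))]
seated_block [(array([209., 151.]), 0.24, array([ 0.5036, -0.3398]))]
keeper_knob [(array([280., 198.]), 0.45, array([0.5284, 0.0193]))]
keeper_hinge [(array([209., 155.]), 0.74, array([ 0.5323, -0.2981])), (array([289., 231.]), 0.62, array([0.5768, 0.1046]))]
blue_block [(array([210., 149.]), 0.63, array([ 0.4552, -0.4038]))]
reagent_bottle [(array([177., 204.]), 0.91, array([ 0.6951, -0.2744]))]
```

View pics/top1.png

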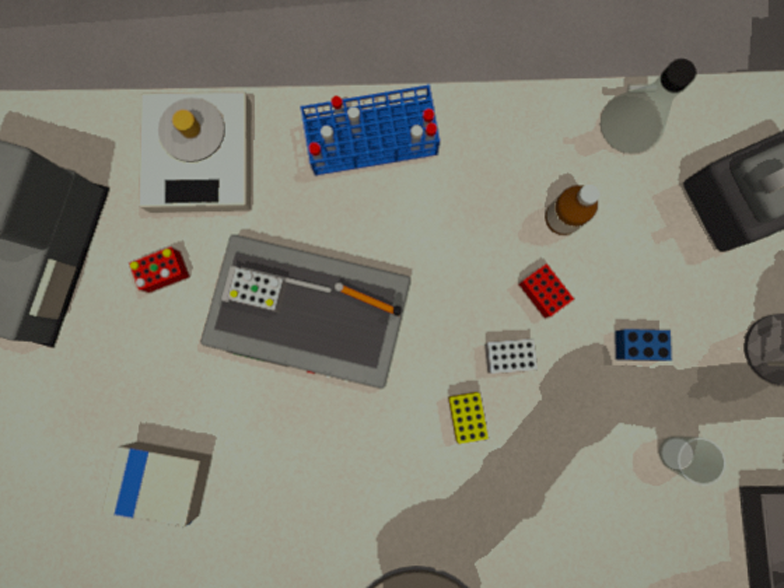

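View pics/scene1.png

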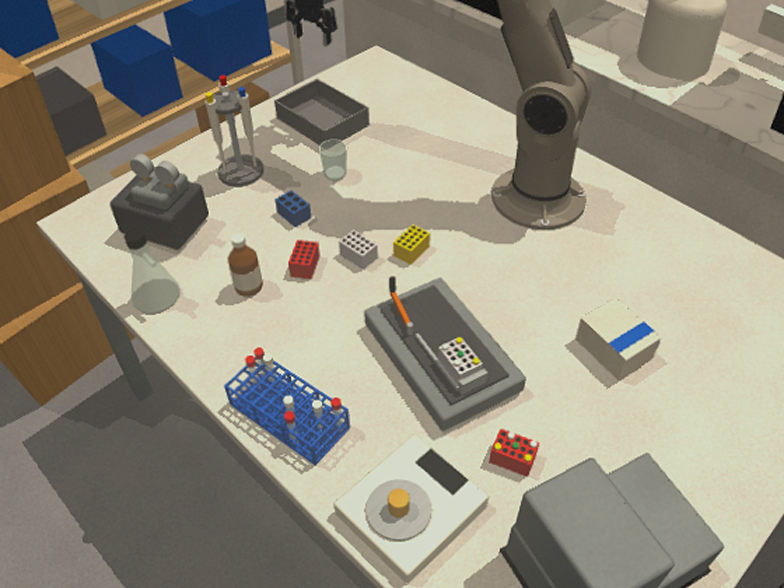

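Candidates for the loose block (native top pixels): silver with 15 small wells (364,251), yellow (333,298), red (386,210), blue with 6 large wells (458,249). I choose the silver one and will check it in a close crop. The seated block is silver with caps on the plate at (182,206). The red capped one at (114,193) stays put.

```bash
cat >> h.py <<'E'
def go(pos,yaw):
    """tool-frame motion to world pos with tool y axis at world angle yaw (deg), pointing down"""
    o=bot.get_obs(); w,x,y,z=o['tool_rot']; M=R.from_quat([x,y,z,w])
    ty=np.array([np.cos(np.radians(yaw)),np.sin(np.radians(yaw)),0]); tz=np.array([0,0,-1.]); tx=np.cross(ty,tz)
    T=R.from_matrix(np.c_[tx,ty,tz])
    print('turn',np.round((M.inv()*T).as_rotvec(),4),'shift',np.round(M.inv().apply(np.array(pos)-o['eef_pos'])*1000,1),'pos',np.round(o['eef_pos'],4),'q',np.round(o['q'],2))
E
python3 - <<'E'
from h import *
p=cam('top'); save(p,'crop1',(310,180,500,320),4)
print(cam('wrist')['tool_from_camera'])
go([.43,-.168,.25],0)
E
```

```text
[[ 2.10989494e-04 -9.53072741e-01 -3.02741318e-01  7.71701448e-02]
 [ 9.99999975e-01  1.77686820e-04  1.37546552e-04 -7.25644021e-04]
 [-7.72987274e-05 -3.02741339e-01  9.53072755e-01 -1.42948668e-01]
 [ 0.00000000e+00  0.00000000e+00  0.00000000e+00  1.00000000e+00]]
turn [ 1.000e-04 -0.000e+00 -1.342e+00] shift [ 380.7 -413.9  -18.7] pos [ 0.1531 -0.6574  0.2313] q [ 1.23  0.48  0.02  1.56 -0.01  1.11 -0.08]
```

View pics/crop1.png

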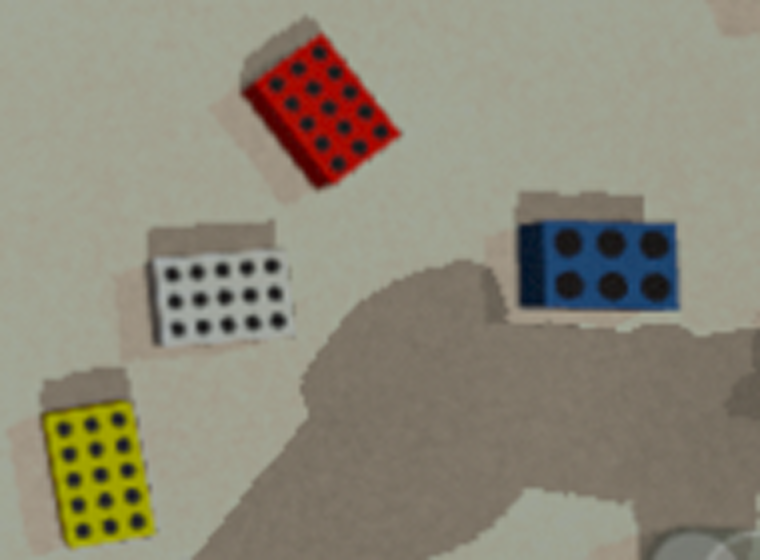

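The crop shows the silver block with 15 small dark wells at crop (225,295), which is native (366,254). That confirms the choice. Its yaw is about +3.5°. I'll move over it.

jog_arm(
  motion=[
    [0, 0, -0.168, 52, -54, 2, 85],
    [0, 0, -0.336, 104, -107, 4, 85],
    [0, 0, -0.504, 156, -161, 6, 85],
    [0, 0, -0.672, 208, -215, 8, 85],
    [0, 0, -0.84, 260, -268, 10, 85],
    [0, 0, -1.008, 311, -322, 10, 85],
    [0, 0, -1.175, 363, -375, 10, 85],
    [0, 0, -1.342, 415, -429, 10, 85],
    [0, 0, -1.342, 415, -429, 10, 85],
    [0, 0, -1.342, 415, -429, 10, 85],
  ],
)

```text
t: 2.15
eef_pos: [0.4616, -0.1422, 0.2218]
tool_rot: [0.0, 0.706, 0.708, 0.001]
contact_force: [0.3, -1.8, -0.8]
gripper_width: 0.995
grasp_force: 0.0
```

```bash
python3 - <<'E'
from h import *
p=cam('wrist'); save(p,'w1',s=1.4)
d=bot.tip_of('loose_block',p); print([(x['xy'],x['score'],ray(p,x['xy'],0)) for x in d[:3]])
d=bot.spot_in('loose_block',p); print([(x['xy'],x['score']) for x in d[:3]])
go([.46,-.17,.2],3)
E
```

```text
[([355.4, 250.2], 0.8, array([ 0.56318757, -0.23026107,  0.        ])), ([190.5, 136.1], 0.7, array([ 0.36172563, -0.08763357,  0.        ])), ([276.3, 202.9], 0.55, array([ 0.4609119, -0.1673103,  0.       ]))]
[([360.3, 258.7], 0.92), ([181.1, 140.1], 0.79), ([271.9, 209.7], 0.75)]
turn [ 0.0008 -0.0002 -0.0482] shift [-26.3  -1.   21.6] pos [ 0.4609 -0.1437  0.2216] q [ 0.64  0.21 -0.53  1.98  0.13  0.98  0.05]
```

View pics/w1.png

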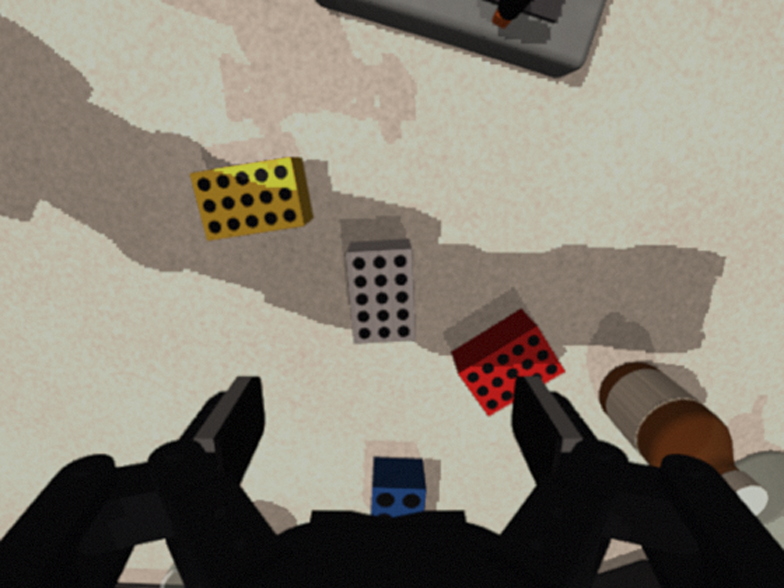

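The wrist view shows the silver block in the middle at view (380,295), native (272,210). Yellow is up left, red lower right, and both are clear of the finger places. I'll refine the pose from the wells.

```bash
cat >> h.py <<'E'
def wells(p,roi,z,thr=60):
    a,b,c,d=roi; g=cv2.cvtColor(p['pixels'],cv2.COLOR_RGB2GRAY)[b:d,a:c]
    g=cv2.resize(g,None,fx=4,fy=4,interpolation=cv2.INTER_CUBIC)
    n,l,s,ct=cv2.connectedComponentsWithStats((g<thr).astype(np.uint8))
    k=[i for i in range(1,n) if 150<s[i,4]<2500 and max(s[i,2:4])<2*min(s[i,2:4])]
    return np.array([ray(p,(ct[i]+.5)/4-.5+[a,b],z) for i in k])
E
python3 - <<'E'
from h import *
p=cam('wrist')
for thr in (50,70):
    W=wells(p,(245,180,298,248),.045,thr)[:,:2]
    r=cv2.minAreaRect((W*1000).astype(np.float32)); print(len(W),r,W.mean(0))
r=cv2.minAreaRect((W*1000).astype(np.float32)); c=np.array(r[0])/1000
go([c[0],c[1],.07],3)
E
```

```text
15 ((456.6632080078125, -165.5099334716797), (31.120412826538086, 57.08601379394531), 3.5634443759918213) [ 0.45664375 -0.16554217]
15 ((456.6556091308594, -165.4984130859375), (31.1556396484375, 57.06293869018555), 3.55454421043396) [ 0.45662415 -0.1655315 ]
turn [-0.0001  0.0002 -0.0511] shift [-20.1  -3.4 151.3] pos [ 0.4601 -0.1453  0.2213] q [ 0.65  0.21 -0.53  1.99  0.13  0.98  0.05]
```

jog_arm(
  motion=[
    [0, 0, -0.061, -20, -3, 40, 75],
    [0, 0, -0.061, -20, -3, 90, 75],
    [0, 0, -0.061, -20, -3, 140, 75],
    [0, 0, -0.061, -20, -3, 175, 75],
    [0, 0, -0.061, -20, -3, 195, 75],
    [0, 0, -0.061, -20, -3, 205, 75],
    [0, 0, -0.061, -20, -3, 205, 75],
  ],
)

```text
t: 3.22
eef_pos: [0.4565, -0.1664, 0.0161]
tool_rot: [-0.0, 0.686, 0.728, -0.0]
contact_force: [-0.5, -0.6, 0.2]
gripper_width: 0.881
grasp_force: 0.0
```

jog_arm(
  motion=[
    [0, 0, 0, 0, 0, 0, 40],
    [0, 0, 0, 0, 0, 0, 40],
    [0, 0, 0, 0, 0, 0, 40],
    [0, 0, 0, 0, 0, 0, 40],
    [0, 0, 0, 0, 0, 0, 40],
  ],
  grip_force=40,
)

```text
t: 3.85
eef_pos: [0.4576, -0.166, 0.0174]
tool_rot: [0.001, 0.685, 0.728, 0.0]
contact_force: [-1.7, -1.1, 7.1]
gripper_width: 0.579
grasp_force: 42.9
```

jog_arm(
  motion=[
    [0, 0, 0, 0, 0, -15, 40],
    [0, 0, 0, 0, 0, -55, 40],
    [0, 0, 0, 0, 0, -110, 40],
    [0, 0, 0.05, 30, 10, -160, 40],
    [0, 0, 0.1, 80, 26, -204, 40],
    [0, 0, 0.15, 135, 44, -204, 40],
    [0, 0, 0.2, 190, 62, -204, 40],
    [0, 0, 0.25, 245, 80, -204, 40],
    [0, 0, 0.289, 285, 93, -204, 40],
    [0, 0, 0.289, 302, 99, -204, 40],
  ],
)

```text
t: 5.1
eef_pos: [0.5367, 0.1452, 0.2209]
tool_rot: [-0.001, 0.782, 0.624, 0.0]
contact_force: [0.1, 0.1, -3.2]
gripper_width: 0.578
grasp_force: 43.4
```

jog_arm(
  motion=[
    [0, 0, 0, 0, 0, 0, 40],
    [0, 0, 0, 0, 0, 0, 40],
  ],
)

```text
t: 5.35
eef_pos: [0.5371, 0.1398, 0.2201]
tool_rot: [0.0, 0.784, 0.621, -0.001]
contact_force: [-0.6, -0.7, -4.7]
gripper_width: 0.579
grasp_force: 43.4
```

```bash
python3 - <<'E'
from h import *
print(bot.get_obs())
p=cam('wrist'); save(p,'w2',s=1.4)
for t,z in (('seated_block',.06),('heater',0),('keeper_hinge',.088),('keeper_knob',.12),('loose_block',.2)):
  print(t,[(x['xy'],x['score'],ray(p,x['xy'],z)) for x in bot.tip_of(t,p)[:3]])
E
```

```text
{'t': 5.35, 'q': array([ 0.1284982 ,  0.35687834, -0.61626665,  1.8239235 ,  0.23813817,
        1.03645949, -0.81055825]), 'joint_vel': array([ 1.01514759e-02, -4.19057896e-04,  5.77815651e-03,  4.54840305e-05,
        1.41061115e-03, -2.05316361e-03, -4.64915122e-03]), 'joint_torque': array([-1.11287802e+00, -4.80535626e+01, -6.38394535e+00, -2.80828393e+01,
       -7.08224927e-02, -4.41148051e-02,  4.53342000e-03]), 'eef_pos': array([0.53709177, 0.13978563, 0.22008665]), 'tool_rot': array([ 3.86966387e-04,  7.83522186e-01,  6.21363118e-01, -8.42404393e-04]), 'contact_force': array([-0.57978359, -0.65532929, -4.66292084]), 'torque': array([-0.04069043,  0.00185012,  0.02275696]), 'grasp_force': 43.363439440727234, 'gripper_width': 0.5788569086673278}
seated_block [([285.9, 80.4], 0.89, array([0.56908009, 0.24307103, 0.06      ]))]
heater [([274.4, 159.0], 0.81, array([0.54005551, 0.16788993, 0.        ]))]
keeper_hinge []
keeper_knob []
loose_block [([276.9, 259.1], 0.57, array([0.53617739, 0.13777201, 0.2       ])), ([272.0, 156.4], 0.57, array([0.54714366, 0.19596992, 0.2       ]))]
```

View pics/w2.png

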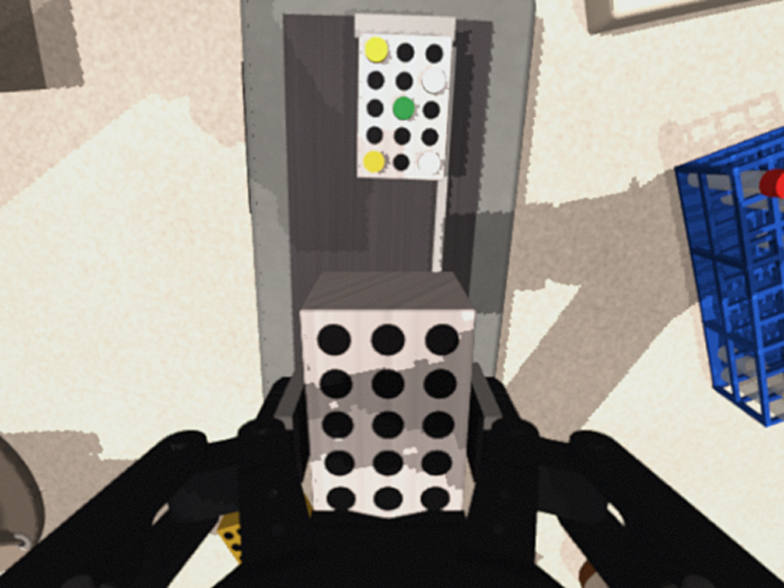

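The seated block sits at view (403,95), with the ledge at its right, and the held block is straight in the fingers. I'll fit both well grids for the relative pose.

```bash
cat >> h.py <<'E'
def grid(W,c0,yaw0,px=.01557,py=.01427):
    """fit pose (x,y,yaw) of 3x5 well grid to points; returns pose and rms"""
    from scipy.optimize import least_squares
    def res(v,full=False):
        c,s=np.cos(v[2]),np.sin(v[2]); L=(W-v[:2])@np.array([[c,-s],[s,c]])
        G=np.c_[np.clip(np.round(L[:,0]/px),-1,1)*px,np.clip(np.round(L[:,1]/py),-2,2)*py]
        return (L-G).ravel()
    best=min((least_squares(res,[c0[0]+a,c0[1]+b,yaw0],loss='soft_l1',f_scale=.001) for a in(-.006,-.003,0,.003,.006) for b in(-.006,-.003,0,.003,.006)),key=lambda r:r.cost)
    return best.x,np.sqrt(np.mean(best.fun**2)),len(W)
E
python3 - <<'E'
from h import *
p=cam('wrist'); o=bot.get_obs(); zt=o['eef_pos'][2]+.0285
S=wells(p,(255,22,320,126),.105,75)[:,:2]
H=wells(p,(217,222,337,366),zt,45)[:,:2]
s=grid(S,[.567,.240],-.22); h=grid(H,[.536,.139],-.22)
for n,v in(('seat',s),('held',h)): print(n,v[0][:2],np.degrees(v[0][2]),v[1:])
# ledge & heater edge lines, plate level: ledge top edge near view (440,185)-(437,270)
a=ray(p,np.array([441,185])/1.4,.07);b=ray(p,np.array([435,268])/1.4,.07);print('ledge yaw',np.degrees(np.arctan2(-(a-b)[0],(a-b)[1])))
yaw=s[0][2]; ex=np.array([np.cos(yaw),np.sin(yaw)]); ey=np.array([-ex[1],ex[0]])
d=s[0][:2]-.075*ey-h[0][:2]; t=np.degrees(np.arctan2(2*(o['tool_rot'][1]*o['tool_rot'][2]),o['tool_rot'][1]**2-o['tool_rot'][2]**2))-90
print('toolyaw',t,'move along seat y,x mm',d@ey*1000,d@ex*1000,'hinge est',s[0][:2]+ex*.036-ey*.125, 'ey',ey)
E
```

```text
Traceback (most recent call last):
IndexError: too many indices for array: array is 1-dimensional, but 2 were indexed
```

```bash
sed -i 's/150<s\[i,4\]<2500/150<s[i,4]<9000/' h.py; cat > rel.py <<'E'
from h import *
p=cam('wrist'); o=bot.get_obs(); zt=o['eef_pos'][2]+.0285
S=wells(p,(255,22,320,126),.105,75)[:,:2]
H=wells(p,(217,222,337,366),zt,45)[:,:2]
s=grid(S,[.567,.240],-.22); h=grid(H,[.536,.139],-.22)
for n,v in(('seat',s),('held',h)): print(n,v[0][:2],np.degrees(v[0][2]),v[1:])
a=ray(p,np.array([441,185])/1.4,.07);b=ray(p,np.array([435,268])/1.4,.07);print('ledge yaw',np.degrees(np.arctan2(-(a-b)[0],(a-b)[1])))
yaw=s[0][2]; ex=np.array([np.cos(yaw),np.sin(yaw)]); ey=np.array([-ex[1],ex[0]])
d=s[0][:2]-.075*ey-h[0][:2]; t=np.degrees(np.arctan2(2*(o['tool_rot'][1]*o['tool_rot'][2]),o['tool_rot'][1]**2-o['tool_rot'][2]**2))-90
print('toolyaw',t,'move along seat y,x mm',d@ey*1000,d@ex*1000,'hinge est',s[0][:2]+ex*.036-ey*.125, 'ey',ey)
E
python3 rel.py
```

```text
seat [0.56860658 0.24087565] -14.935851639120926 (np.float64(5.5912006906239045e-05), 10)
held [0.53711052 0.14221224] -13.1067984452503 (np.float64(0.0001711203575015509), 15)
ledge yaw -15.326974027809937
toolyaw -13.096056665800532 move along seat y,x mm 28.447784640017897 5.002713429397112 hinge est [0.57117314 0.11082023] ey [0.25773743 0.96621499]
```

jog_arm(
  motion=[
    [0, 0, 0.032, 10, 3, 0, 40],
    [0, 0, 0.032, 23, 5, 30, 40],
    [0, 0, 0.032, 23, 5, 70, 40],
    [0, 0, 0.032, 23, 5, 100, 40],
    [0, 0, 0.032, 23, 5, 113, 40],
    [0, 0, 0.032, 23, 5, 113, 40],
    [0, 0, 0.032, 23, 5, 113, 40],
  ],
)

```text
t: 6.62
eef_pos: [0.5485, 0.1637, 0.1087]
tool_rot: [0.0, 0.793, 0.609, 0.001]
contact_force: [-0.3, -0.1, -3.9]
gripper_width: 0.579
grasp_force: 43.2
```

```bash
python3 - <<'E'
from h import *
o=bot.get_obs();p=cam('wrist'); save(p,'w3',s=1.4)
print(o['eef_pos'],proj(p,[[.5686,.2409,.105]]))
E
```

```text
[0.54849616 0.16372247 0.10865654] [[276.95614389 110.53699774]]
```

View pics/w3.png

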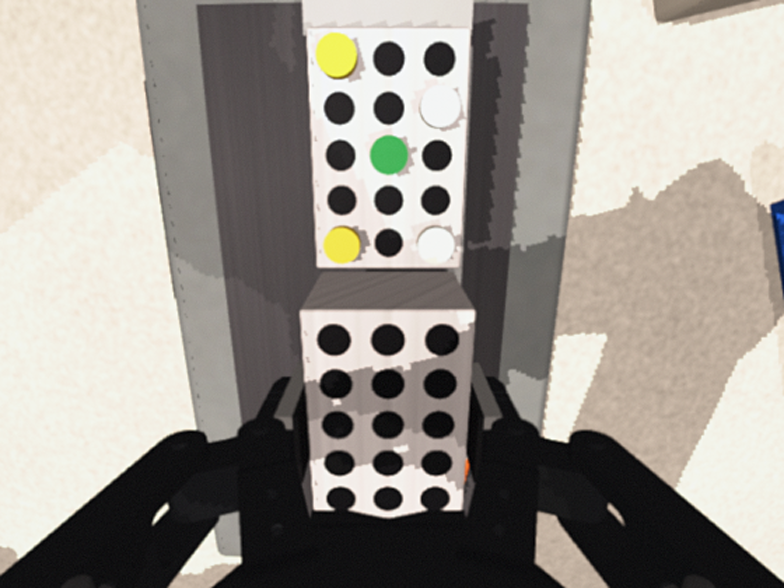

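Both blocks are in line, seated at view (388,150) and held at (388,415). I'll refit.

```bash
sed -i "s/(255,22,320,126),.105,75/(220,25,335,185),.105,60/; s/\[.567,.240\],-.22/[.5686,.2409],-.26/; s/\[.536,.139\],-.22/[.5485,.166],-.26/" rel.py; python3 rel.py
```

```text
seat [0.56867975 0.24086789] -14.923341590757072 (np.float64(2.84122891764118e-05), 10)
held [0.54812718 0.16451154] -14.931736061331938 (np.float64(0.00015606967983895165), 15)
ledge yaw -17.131796605576234
toolyaw -14.904879489593583 move along seat y,x mm 4.073774513666917 0.19558168467403497 hinge est [0.57127471 0.11081303] ey [0.25752646 0.96627125]
```

jog_arm(
  motion=[
    [0, 0, 0, 0, 0, 12, 40],
    [0, 0, 0, 0, 0, 22, 40],
    [0, 0, 0, 0, 0, 27, 40],
    [0, 0, 0, 0, 0, 30, 40],
    [0, 0, 0, 0, 0, 30, 40],
    [0, 0, 0, 0, 0, 30, 40],
  ],
)

```text
t: 7.48
eef_pos: [0.5475, 0.1634, 0.0774]
tool_rot: [0.0, 0.793, 0.61, 0.0]
contact_force: [-0.7, 0.1, -1.5]
gripper_width: 0.575
grasp_force: 43.6
```

jog_arm(
  motion=[
    [0, 0, 0, 0, 0, 1, 40],
    [0, 0, 0, 0, 0, 1.5, 40],
    [0, 0, 0, 0, 0, 1.5, 40],
  ],
)

```text
t: 7.85
eef_pos: [0.5476, 0.1634, 0.0774]
tool_rot: [0.0, 0.793, 0.609, 0.0]
contact_force: [-6.0, -1.9, 13.0]
gripper_width: 0.579
grasp_force: 45.4
```

Contact came at TCP z 0.0774, which is plate height plus the grasp offset, so the block is on the plate. I'll ease the pressure and slide it to the seated block.

jog_arm(
  motion=[
    [0, 0, 0, 0, 0, -1, 40],
    [0, 0, 0, 1, 0, -1, 40],
    [0, 0, 0, 2, 0, -1, 40],
    [0, 0, 0, 3, 0, -1, 40],
    [0, 0, 0, 3, 0, -1, 40],
  ],
  grip_force=30,
)

```text
t: 8.48
eef_pos: [0.5486, 0.1646, 0.0774]
tool_rot: [0.001, 0.793, 0.609, -0.001]
contact_force: [-3.5, -5.1, 8.0]
gripper_width: 0.575
grasp_force: 44.8
```

jog_arm(
  motion=[
    [0, 0, 0, 0.7, 0, 0, 40],
    [0, 0, 0, 1.4, 0, 0, 40],
    [0, 0, 0, 1.4, 0, 0, 40],
  ],
)

```text
t: 8.85
eef_pos: [0.5492, 0.1657, 0.0774]
tool_rot: [0.001, 0.793, 0.609, -0.001]
contact_force: [-3.3, -6.1, 7.8]
gripper_width: 0.577
grasp_force: 44.8
```

```bash
python3 rel.py; python3 -c "from h import *;print(bot.get_obs()['contact_force'])"
```

```text
seat [0.56858859 0.24059044] -15.06171722944204 (np.float64(0.0005356344067676381), 7)
held [0.54884459 0.16659015] -14.988229870623762 (np.float64(0.00015321747363314213), 15)
ledge yaw -17.179666993235553
toolyaw -14.984218227817763 move along seat y,x mm 1.588774159740132 -0.163939585791428 hinge est [0.57086945 0.11052969] ey [0.25985936 0.96564647]
[-3.05127327 -4.89692839  8.01620269]
```

jog_arm(
  motion=[
    [0, 0, 0, 0.5, 0, -0.5, 40],
    [0, 0, 0, 1, 0, -0.5, 40],
    [0, 0, 0, 1.5, 0, -0.5, 40],
    [0, 0, 0, 1.5, 0, -0.5, 40],
  ],
)

```text
t: 9.4
eef_pos: [0.5494, 0.1679, 0.0774]
tool_rot: [0.001, 0.793, 0.609, -0.0]
contact_force: [-0.9, -5.0, 3.5]
gripper_width: 0.577
grasp_force: 44.4
```

jog_arm(
  motion=[
    [0, 0, 0, 0.5, 0, 0, 40],
    [0, 0, 0, 1, 0, 0, 40],
    [0, 0, 0, 1, 0, 0, 40],
  ],
)

```text
t: 9.78
eef_pos: [0.5495, 0.1682, 0.0774]
tool_rot: [0.001, 0.793, 0.609, -0.001]
contact_force: [-1.2, -6.6, 5.5]
gripper_width: 0.575
grasp_force: 44.6
```

```bash
sed -i "s/(220,25,335,185)/(220,0,335,187)/" rel.py; sed -i "s/print('toolyaw'/save(p,'w4',(200,0,360,380),1.5);print('toolyaw'/" rel.py; python3 rel.py
```

```text
seat [0.56889196 0.24119271] -14.954929214752122 (np.float64(1.4787206146058205e-05), 5)
held [0.54921275 0.16905867] -14.989400460711469 (np.float64(0.00015370321742804396), 15)
ledge yaw -17.175945609738
toolyaw -14.974218754062477 move along seat y,x mm -0.23080143242803705 0.3978039100081873 hinge est [0.57141521 0.11113644] ey [0.25805914 0.96612912]
```

View pics/w4.png

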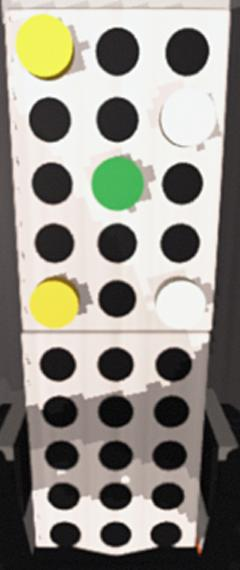

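The blocks look butted, with the seam at about (115,330) in the crop. One firmer push closes any residual gap, with a 0.3 mm nudge toward the ledge. Then I release.

jog_arm(
  motion=[
    [0, 0, 0, 0.5, 0.3, -0.3, 40],
    [0, 0, 0, 1, 0.3, -0.3, 40],
    [0, 0, 0, 1.5, 0.3, -0.3, 40],
    [0, 0, 0, 1.5, 0.3, -0.3, 40],
  ],
)

```text
t: 10.32
eef_pos: [0.5497, 0.1691, 0.0774]
tool_rot: [0.001, 0.793, 0.609, -0.001]
contact_force: [-2.9, -7.9, 6.6]
gripper_width: 0.58
grasp_force: 44.6
```

```bash
python3 rel.py
```

```text
seat [0.56904858 0.24209329] -14.952607215253893 (np.float64(1.3713608487860393e-05), 5)
held [0.54939109 0.16997163] -14.973971551524215 (np.float64(0.00015365352432883592), 15)
ledge yaw -17.166803984119973
toolyaw -14.976342234773512 move along seat y,x mm -0.24838765026416557 0.38304768648152027 hinge est [0.57157711 0.11203713] ey [0.25801998 0.96613958]
```

Both blocks moved together by 0.9 mm, so they are in contact. Release and rise.

jog_arm(
  motion=[
    [0, 0, 0, 0, 0, -0.5, 54],
    [0, 0, 0, 0, 0, -0.5, 60],
    [0, 0, 0, 0, 0, -0.5, 66],
    [0, 0, 0, 0, 0, -1, 66],
    [0, 0, 0, 0, 0, -8, 66],
    [0, 0, 0, 0, 0, -40, 66],
    [0, 0, 0, 0, 0, -95, 66],
    [0, 0, 0, -20, 0, -145, 66],
    [0, 0, 0, -40, 0, -170, 66],
    [0, 0, 0, -40, 0, -170, 66],
  ],
)

```text
t: 11.62
eef_pos: [0.5409, 0.1316, 0.2502]
tool_rot: [0.001, 0.794, 0.608, 0.002]
contact_force: [0.1, 0.7, -0.8]
gripper_width: 0.773
grasp_force: 0.0
```

```bash
python3 - <<'E'
from h import *
p=cam('wrist'); save(p,'w5',s=1.2)
for t,z in (('keeper_hinge',.088),('keeper_knob',.12)):
  print(t,[(x['xy'],x['score'],ray(p,x['xy'],z)) for x in bot.tip_of(t,p)[:3]])
S=wells(p,(235,50,330,300),.105,70)[:,:2]
for c,e in(([.569,.242],0),([.5494,.17],0)):
    k=np.linalg.norm(S-np.array(c),axis=1)<.036
    g=grid(S[k],c,-.26); print(g[0][:2],np.degrees(g[0][2]),g[1:])
t=cam('top')
print([(x['xy'],x['score'],ray(t,x['xy'],.12)) for x in bot.tip_of('keeper_knob',t)[:3]])
go([.5,.05,.25],-15)
E
```

```text
keeper_hinge [([308.2, 204.8], 0.87, array([0.56945958, 0.11318154, 0.088     ])), ([428.8, 383.4], 0.37, array([ 0.66623239, -0.16225469,  0.088     ]))]
keeper_knob [([293.8, 309.6], 0.96, array([0.52836737, 0.01726156, 0.12      ]))]
[0.56890704 0.24200406] -14.897356197496704 (np.float64(0.00011648900717509899), 8)
[0.5490966  0.16943731] -14.95464660142342 (np.float64(6.22916942565141e-05), 15)
[([282.1, 218.2], 0.67, array([0.533571  , 0.02140819, 0.12      ]))]
turn [-0.0021  0.0005  0.0031] shift [-90.5 -16.3  -3.6] pos [0.5389 0.1333 0.2464] q [ 0.15  0.33 -0.62  1.79  0.21  1.09 -0.81]
```

View pics/w5.png

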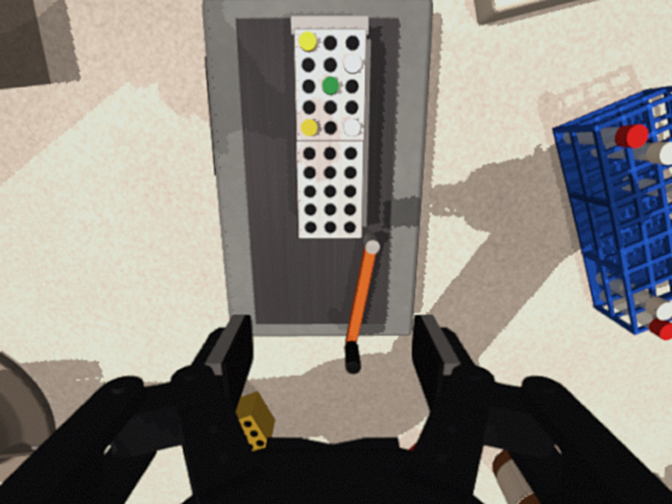

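The row is placed: pitch 75.2 mm, x offset about 0.5 mm, yaw matching within 0.1°. In this view the keeper pivot is at (372,246) and the knob top at (352,370), so the keeper angle is about 0.15. Next I approach the knob.

jog_arm(
  motion=[
    [0, 0, 0.07, -50, 10, 0, 50],
    [0, 0, 0.14, -105, 20, 10, 50],
    [0, 0, 0.14, -112, 21, 50, 50],
    [0, 0, 0.14, -112, 21, 95, 50],
    [0, 0, 0.14, -112, 21, 130, 50],
    [0, 0, 0.14, -112, 21, 152, 50],
    [0, 0, 0.14, -112, 21, 152, 50],
  ],
)

```text
t: 12.75
eef_pos: [0.5293, 0.0196, 0.0933]
tool_rot: [-0.002, 0.833, 0.553, -0.002]
contact_force: [0.1, 0.2, 0.7]
gripper_width: 0.586
grasp_force: 0.0
```

jog_arm(
  motion=[
    [0, 0, 0, 0, 0, 0, 5],
    [0, 0, 0, 0, 0, 0, 5],
    [0, 0, 0, 0, 0, 0, 5],
    [0, 0, 0, 0, 0, 0, 5],
    [0, 0, 0, 0, 0, 0, 5],
  ],
  grip_force=20,
)

```text
t: 13.38
eef_pos: [0.5319, 0.0192, 0.0965]
tool_rot: [0.0, 0.833, 0.553, 0.001]
contact_force: [-0.1, 0.3, 5.4]
gripper_width: 0.157
grasp_force: 21.1
```

```bash
python3 - <<'E'
from h import *
o=bot.get_obs(); print(o['q'],o['eef_pos'],o['gripper_width'],o['grasp_force'])
H=np.array([.5702,.1122]); P=o['eef_pos'][:2]; v=P-H; print('r',np.linalg.norm(v))
a0=np.arctan2(-v[0],-v[1])-np.radians(14.93); print('a0',a0)
w,x,y,z=o['tool_rot']; M=R.from_quat([x,y,z,w]).as_matrix()
for f in np.linspace(0,1,12)[1:]:
    a=a0+(1.571-a0)*f; b=a+np.radians(14.93)
    T=H+.1*np.array([-np.sin(b),-np.cos(b)])-P
    print(round(a,2),'turn',round(a-a0,3),'shift',np.round(M.T@[T[0]*1000,T[1]*1000,0],1)[:2])
E
```

```text
[ 0.2467478   0.46569403 -0.49850673  1.98624026  0.31630039  0.76316878
 -0.83782394] [0.5319378  0.01918266 0.09651436] 0.1565464429406353 21.076540052890778
r 0.10057942488962746
a0 0.1296702736369531
0.26 turn 0.131 shift [  1.3 -13.1]
0.39 turn 0.262 shift [  3.7 -25.9]
0.52 turn 0.393 shift [  7.8 -38.4]
0.65 turn 0.524 shift [ 13.5 -50.2]
0.78 turn 0.655 shift [ 20.7 -61.1]
0.92 turn 0.786 shift [ 29.2 -71.1]
1.05 turn 0.917 shift [ 39.  -79.8]
1.18 turn 1.048 shift [ 49.8 -87.1]
1.31 turn 1.179 shift [ 61.5 -93. ]
1.44 turn 1.31 shift [ 73.9 -97.4]
1.57 turn 1.441 shift [  86.7 -100. ]
```

The knob is pinched (opening 13.4 mm, 21 N) and the tips lightly touch the bar. I'll lift 3 mm and swing it along the arc.

jog_arm(
  motion=[
    [0, 0, 0, 0, 0, -3, 5],
    [0, 0, 0.131, 1.3, -13, -3, 5],
    [0, 0, 0.262, 3.7, -26, -3, 5],
    [0, 0, 0.393, 7.8, -38.5, -3, 5],
    [0, 0, 0.524, 13.5, -50, -3, 5],
    [0, 0, 0.655, 20.7, -61, -3, 5],
    [0, 0, 0.786, 29, -71, -3, 5],
    [0, 0, 0.786, 29, -71, -3, 5],
  ],
)

```text
t: 14.38
eef_pos: [0.4777, 0.0752, 0.0976]
tool_rot: [-0.001, 0.981, 0.192, 0.001]
contact_force: [8.9, 3.7, -21.2]
gripper_width: 0.154
grasp_force: 19.9
```

```bash
cat > arc.py <<'E'
from h import *
o=bot.get_obs(); print(o['q'],o['eef_pos'],o['gripper_width'],o['contact_force'])
H=np.array([.5702,.1122]); P=o['eef_pos'][:2]; v=P-H; print('r',np.linalg.norm(v))
a0=np.arctan2(-v[0],-v[1])-np.radians(14.93); print('a0',a0)
w,x,y,z=o['tool_rot']; M=R.from_quat([x,y,z,w]).as_matrix()
for a in np.linspace(a0,1.60,7)[1:]:
    b=a+np.radians(14.93)
    T=H+.1*np.array([-np.sin(b),-np.cos(b)])-P
    print(round(a,2),'turn',round(a-a0,3),'shift',np.round(M.T@[T[0]*1000,T[1]*1000,0],1)[:2])
E
python3 arc.py
```

```text
[ 0.00874475  0.37338825 -0.34858295  2.10373858  0.19427411  0.69181503
 -1.65260146] [0.47766538 0.07523594 0.09755006] 0.1542728813720768 [  8.8611054    3.71925268 -21.17804661]
r 0.09964435811681903
a0 0.9301761758867126
1.04 turn 0.112 shift [  0.3 -11.1]
1.15 turn 0.223 shift [  2.3 -22.1]
1.27 turn 0.335 shift [  5.4 -32.8]
1.38 turn 0.447 shift [  9.7 -43.1]
1.49 turn 0.558 shift [ 15.1 -52.9]
1.6 turn 0.67 shift [ 21.6 -62. ]
```

jog_arm(
  motion=[
    [0, 0, 0.05, 0, -4, 2, 5],
    [0, 0, 0.112, 0.3, -11, 2, 5],
    [0, 0, 0.223, 2.3, -22, 2, 5],
    [0, 0, 0.335, 5.4, -33, 2, 5],
    [0, 0, 0.447, 9.7, -43, 2, 5],
    [0, 0, 0.558, 15, -53, 2, 5],
    [0, 0, 0.62, 18.5, -58, 2, 5],
    [0, 0, 0.62, 18.5, -58, 2, 5],
  ],
)

```text
t: 15.38
eef_pos: [0.4736, 0.1348, 0.097]
tool_rot: [-0.001, 0.993, -0.117, 0.001]
contact_force: [4.0, 1.0, -0.6]
gripper_width: 0.156
grasp_force: 21.7
```

```bash
python3 arc.py
```

```text
[-0.22008111  0.37369772 -0.22017143  2.09169394  0.12662028  0.68589914
 -2.32798304] [0.47358952 0.13475854 0.09702582] 0.15634456276794637 [ 3.98870691  1.00040072 -0.6411785 ]
r 0.09920923542095295
a0 1.539608587556075
1.55 turn 0.01 shift [-0.8 -1. ]
1.56 turn 0.02 shift [-0.8 -2. ]
1.57 turn 0.03 shift [-0.8 -3. ]
1.58 turn 0.04 shift [-0.7 -4. ]
1.59 turn 0.05 shift [-0.7 -5. ]
1.6 turn 0.06 shift [-0.6 -6. ]
```

Push to the stop, watching the force.

jog_arm(
  motion=[
    [0, 0, 0.01, 0, -1.5, 0, 5],
    [0, 0, 0.03, 0, -3, 0, 5],
    [0, 0, 0.04, 0, -4.5, 0, 5],
    [0, 0, 0.04, 0, -6, 0, 5],
    [0, 0, 0.04, 0, -6, 0, 5],
  ],
)

```text
t: 16.0
eef_pos: [0.4743, 0.1377, 0.0969]
tool_rot: [0.001, 0.99, -0.138, 0.0]
contact_force: [2.2, -5.3, 4.4]
gripper_width: 0.152
grasp_force: 22.1
```

```bash
python3 arc.py | head -3
```

```text
[-0.23568297  0.37639732 -0.20945062  2.08696796  0.12392939  0.69033499
 -2.37473225] [0.47427276 0.13766352 0.09688379] 0.15220839788137816 [ 2.20602019 -5.28535981  4.41419309]
r 0.0992493124402022
```

jog_arm(
  motion=[
    [0, 0, 0, 0, -1.5, 0, 5],
    [0, 0, 0, 0, -3, 0, 5],
    [0, 0, 0, 0, -4, 0, 5],
    [0, 0, 0, 0, -4, 0, 5],
  ],
)

```text
t: 16.5
eef_pos: [0.4744, 0.1379, 0.0967]
tool_rot: [0.004, 0.99, -0.14, -0.001]
contact_force: [1.4, -13.9, 11.2]
gripper_width: 0.151
grasp_force: 23.0
```

```bash
python3 arc.py | head -3
```

```text
[-0.24061065  0.37854608 -0.20661268  2.08387499  0.12670355  0.6958724
 -2.38173412] [0.47438657 0.13789668 0.09669767] 0.15087283025781656 [  1.38300968 -13.89537068  11.24299598]
r 0.0991994627158668
```

The stop is reached: no further motion while the force rose to 14 N. I'll unload most of the preload, open and lift.

jog_arm(
  motion=[
    [0, 0, 0, 0, 3, 0, 5],
    [0, 0, 0, 0, 5.5, 0, 5],
    [0, 0, 0, 0, 5.5, 0, 20],
    [0, 0, 0, 0, 5.5, 0, 34],
    [0, 0, 0, 0, 5.5, 0, 34],
    [0, 0, 0, 0, 5.5, 0, 34],
    [0, 0, 0, 0, 5.5, -15, 34],
    [0, 0, 0, 0, 5.5, -60, 34],
    [0, 0, 0, 0, 5.5, -110, 34],
    [0, 0, 0, 0, 5.5, -150, 34],
  ],
)

```text
t: 17.75
eef_pos: [0.4736, 0.1387, 0.2498]
tool_rot: [-0.001, 0.991, -0.137, 0.001]
contact_force: [0.1, -0.5, -0.7]
gripper_width: 0.398
grasp_force: 0.0
```

jog_arm(
  motion=[
    [0, 0, 0, -30, 0, -10, 60],
    [0, 0, 0, -70, 0, -20, 60],
    [0, 0, 0, -70, 0, -20, 60],
    [0, 0, 0, -70, 0, -20, 60],
  ],
)

```text
t: 18.25
eef_pos: [0.4066, 0.1573, 0.2673]
tool_rot: [-0.0, 0.991, -0.137, 0.001]
contact_force: [0.6, 0.0, -0.4]
gripper_width: 0.704
grasp_force: 0.0
```

```bash
python3 - <<'E'
from h import *
p=cam('top'); save(p,'top2',(120,150,320,300),4)
for q,n in((p,'top'),(cam('wrist'),'wrist')):
  print(n,[(x['xy'],x['score'],ray(q,x['xy'],.12)) for x in bot.tip_of('keeper_knob',q)[:2]])
save(q,'w6',s=1.2)
E
```

```text
top [([229.2, 242.5], 0.75, array([0.48456948, 0.13449586, 0.12      ]))]
wrist [([276.3, 122.8], 0.86, array([0.47433267, 0.1390079 , 0.12      ]))]
```

View pics/w6.png

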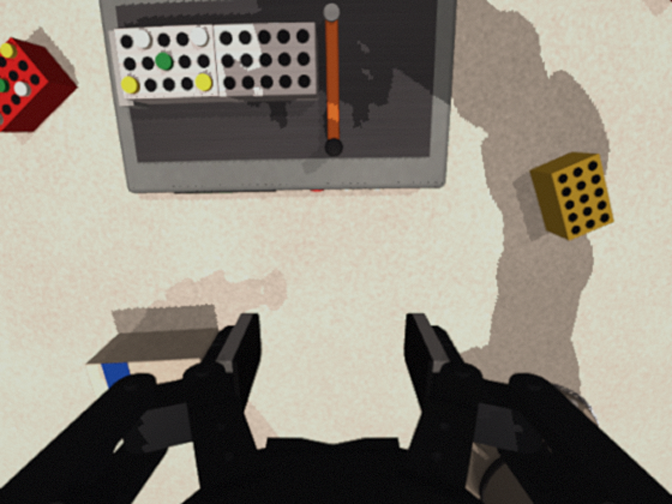

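The keeper is closed straight across the row's end, from the pivot at (332,12) to the knob at (334,147). The row shows a tight seam at (215,60). One last grid check before handing in.

```bash
python3 - <<'E'
from h import *
p=cam('wrist'); S=wells(p,(90,15,270,90),.105,70)[:,:2]; r=[]
for c in([.569,.242],[.5492,.1695]):
    k=np.linalg.norm(S-np.array(c),axis=1)<.036
    g=grid(S[k],c,-.26); r.append(g[0]); print(g[0][:2],np.degrees(g[0][2]),g[1:])
y=r[0][2]; d=r[0][:2]-r[1][:2]; print(d@[np.cos(y),np.sin(y)],d@[-np.sin(y),np.cos(y)])
E
```

```text
[0.56896423 0.2420823 ] -14.954081106856203 (np.float64(7.10883552385809e-05), 10)
[0.54915322 0.16951509] -14.894629445441456 (np.float64(0.00010921548338055375), 15)
0.0004144744376939154 0.0752217042795282
```

```bash
python3 -c "from station import bot;print(bot.hand_in())"
```

```text
the job is handed in; nothing more can be done
None
```

The job is handed in: the loose silver block is on the plate, wells up, butted against the seated one (final check: 75.2 mm between centres, 0.4 mm offset in x, yaw within 0.1°). The push moved the seated block about 1 mm toward the end stop, and the orange keeper is closed against its stop.

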